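# Shut and latch the chair-hardware case

### The job

Press the lid of the small grey hardware case on the desk shut, swing the wire bail of its toggle latch over so that its bar hooks behind the keeper on the lid, then press the latch lever over past centre until it snaps down and lies flat, so that the bail holds the lid tight. The lid is thin, so never press on it with more than about 40 N. Leave the clear clip box and the sticky-note pad beside the case where they are.

Things in the scene. Friction and masses are not known exactly. Their poses are not given: they have to be found in the camera images.
- case: grey plastic hardware case, fixed to the desk, 206 long (x) x 100 wide (y) x 55 mm high to its flat top; origin at the centre of its underside, z up. Top: fixed deck from x = -103 to -17 mm, then the lid from x = -16 mm to its hinge at x = 103.5 mm. In the middle (y = 0) a toggle latch works in the case's x-z plane: lever and bail on the deck, keeper hook on the lid
- case_pivot (a point): lever pivot axis (along case y), at case (-33, 0, 65) mm; axes as the case
- lid: grey plastic lid of the case with the keeper on it, 118 x 100 x 4 mm; origin on its hinge axis (along case y) at case (103.5, 0, 52) mm, axes parallel to the case's when shut, top face 3 mm above the origin; it starts with its free (-x) edge raised by 0.2 to 0.42 rad. Stiff hinge, stays where it is left (0.16 Nm friction: 2 to 5 N pressed at lid_pad moves it)
- lid_pad (a point): free spot on the lid's top face, 40 mm from the hinge, to press it shut; at case (63.5, 0, 55) mm when shut
- keeper (a joint): how far the keeper hook is drawn towards the lever against its spring, m: 0 at rest, about 0.0017 when the latch is properly closed; stiffness 11 N/mm
- keeper_seat (a point): where the bar's axis sits when hooked; 10 mm above the lid, at case (12, 0, 65) mm when shut; axes as the lid. The keeper is a steel hook 18 mm wide (y): back face of its post 4 mm to the -x side of this point, lip overhanging to 2 mm on the +x side, its underside 5.5 and top 9.5 mm above. The bar comes down past the lip 7 mm or more to the +x side (10 is good); the lever then draws it back under
- lever (a joint): lever angle, rad: 0 closed (flat on the deck, pointing to case -x), 1.57 upright, up to 2.5 leaning towards the keeper; 0.03 Nm friction. With the bail hooked it goes taut near 1.0, is hardest near 0.7 (1.5 to 3 N at its end), passes centre at 0.30 and snaps down by itself below about 0.2
- lever_end (a point): on the top face (when closed) of the lever near its free end, 50 mm from the pivot. Lever: steel strip 20 mm wide, 3 mm thick, 59 mm long from pivot to upturned tip. When closed at case (-83, 0, 70) mm
- bail_pin (a point): axis about which the bail swings (along case y), carried by the lever 14 mm from the lever pivot; at lever angle t it is at case x = -33 - 14 cos(t - 0.3), z = 65 + 14 sin(t - 0.3) mm
- bail (a joint): angle of the bail against the lever, rad; bail direction above the case's +x = -(lever + bail): e.g. lever 1 and bail -2.4 is 1.4 rad above +x, near upright. Light friction (0.006 Nm): it stays standing near upright, and falls by its weight when it leans down
- bail_bar (a point): middle of the bail's round cross bar (8 mm diameter, 40 mm long along y), 56 mm from bail_pin; x axis points away from the pin, y along the bar. Two 4 mm side wires at y = +-18 mm lead from the pin to it
- bail_tab (a point): middle of the finger tab on the bar: a steel tab 12 mm wide (y), 7 mm thick, 22 mm long, tilted 0.63 rad up from the bail; this point is 13 mm farther out (x) and 9 mm above (z) the bar's axis in the bail's frame. Pinch it across its 12 mm width (fingers closing along case y); it can turn between the fingers
- clip_box: clear plastic box with paper clips, 46 x 62 x 20 mm, loose, origin under its centre; not to be moved
- sticky_pad: blue pad of sticky notes with a raised sheet, 47 x 48 x 45 mm, loose, origin under its centre; not to be moved

How it is judged:
By the outcome, as a careful person would: the job done as asked, in the order asked, and still so for the second after the job is handed in, with the robot touching nothing.
It also fails if it takes over 56 s, if anything falls off the work surface, if the arm or the gripper's body presses on something with over 40 N, if the wrist force passes 120 N, or if a joint passes its speed limit or range.

### The arm

A 6-joint arm with a two-finger parallel gripper is mounted at the origin on a cart in front of the work surface, level with it; the furniture and walls round the work are solid. World frame = base frame: x ahead of the robot, y to its left, z up, the work surface at z = 0. Lengths are in m, angles in rad, forces in N, time in s.
With the tool pointing down it reaches from about 0.3 to 0.875 m from the base axis. Payload 6.4 kg.
Tool frame: the origin (TCP) lies at the very end of the fingers, on their centre line; the grasp point (between the pads) lies 19 mm behind it; z points along the fingers, y is the line along which they close (so a half turn about z gives the same grasp; the last joint's range is limited). The gripper opens to 85 mm and grips with 20 to 120 N. Pads are 22 mm wide; open, the fingers measure 114 mm over their backs; the gripper's body (76 mm by 85 mm) begins 54 mm behind the grasp point. The pads swing forward as they close: fully open they stand 13 mm farther back than shut.
Start: joints at [-1.488, 0.181, 1.607, -0, 1.354, -0.206], TCP at [0.164, -0.551, 0.201] pointing down, gripper open.
Joint ranges: [-2.99, 2.99], [-0.89, 2.07], [0.3, 2.58], [-1.14, 4.28], [0, 2.63], [-3.12, 3.12]. Speed limits (rad/s): [2.57, 2.57, 3.01, 3.14, 3.14, 3.14].

### API

Orientations are given as a unit quaternion [w, x, y, z].
In Python, from bench import ctrl gives the robot as it stands.
- The arm moves only by the tool jog_arm, never from a script. Its argument "series" is a list that holds one entry, the list of rows, each a list of 7 numbers: the shift along the tool's x, y, z in mm, then the turn, a rotation vector about the tool's x, y, z in rad, then the finger opening in mm, from 0 to 85.4. In form: [[[tx, ty, tz, rx, ry, rz, gripper], ...]]. A call has exactly 10 rows; each row shifts and turns the commanded pose from where the row before left it, along the tool's axes as they then stand; what a row does not reach is not made up. A row lasts 1/10 s, in which the tool goes at most 50 mm and 8.59 degrees, less where a joint would pass 70% of its speed; a pose out of reach is approached as far as the arm can. A call with a gripper value outside its range is refused whole. The fingers move at their own pace and stop on an object; the grip force is fixed at half the most. Time passes only in rows, so rows that do not move let the fingers close, or fill a call up. It gives the time, the measured TCP pose, the force, the opening and the grip force at its end, in the units of the state.
- ctrl.get_obs(): the state, without advancing time (a new reading comes with each control period).
- ctrl.camera(name): name is "scene" or "top"; returns a dict with "frame" (420x560x3 uint8, blue, green, red), "z_map" (420x560 float32, m along the optical axis (not along the pixel's ray), 0 where there is no reading), "fx", "fy", "cx", "cy" (pixels), "xyz" and "rotation" of the camera in the world. Camera axes: x right, y down, z forward; pixel columns grow to the right and rows downward; lengths in m; the calibration is good to about 2 mm. A picture is of the moment at which its call begins.
- ctrl.hand_in(): hands the job in; it is judged then, once.
The state is a dict: "time_s": time; "q": joint angles; "dq": joint speeds; "joint_efforts": joint torques, N m; "eef_pos": TCP position; "eef_rot": TCP orientation; "wrist_force": force on the tool from outside, world axes, zero at the start; "torque": the same for the moment, N m; "opening": opening from 0.0 (shut) to 1.0 (fully open); "grasp_force": force on a finger pad.
Only numpy, scipy, OpenCV 4.12 (cv2) and the standard library are available. Lean on these libraries where they do the work, as an engineer would, in place of code of your own. Each camera call takes 0.05 s, during which the arm holds its last target. There are 200 camera calls.

## Working session

There is one attempt and no reset: what is moved stays moved. The work goes in short steps, Python scripts to look and compute and a tool call to move; the robot and the scene stay as the last step left them, time stands still between calls to the robot, and variables do not carry over. Pictures are saved under pics/ and viewed, at most 10 in all, crops included, and the job is handed in when it is done.

Besides the shell and the picture viewer there is one more tool, called after "Request:" as a command line: name --argument value ..., lists and objects as JSON in quotes. jog_arm: Moves the arm, as the interface text tells. Its arguments: {"type":"object","properties":{"series":{"type":"array"}},"required":["series"]}

```bash
mkdir -p pics; cat > h.py <<'E'
import numpy as np,cv2
from bench import ctrl
def cam(n):
    c=ctrl.camera(n);c['R']=np.array(c['rotation']);c['t']=np.array(c['xyz']);
    if c['R'].size==4:
        from scipy.spatial.transform import Rotation as Ro
        c['R']=Ro.from_quat(c['R'],scalar_first=True).as_matrix()
    z=c['z_map'];v,u=np.mgrid[:420,:560]
    P=np.stack([(u-c['cx'])/c['fx']*z,(v-c['cy'])/c['fy']*z,z],-1)
    c['P']=P@c['R'].T+c['t'];c['P'][z==0]=np.nan
    return c
E
python3 - <<'E'
from h import *
o=ctrl.get_obs();print(o)
for n in("scene","top"):
    c=cam(n);print(n,c['xyz'],c['rotation'],c['fx'],c['cx'],c['cy'])
    cv2.imwrite(f'pics/{n}0.png',c['frame']);np.savez(f'{n}0.npz',P=c['P'],f=c['frame'])
E
```

```text
{'time_s': 0.0, 'q': array([-1.48828436e+00,  1.81540187e-01,  1.60798738e+00,  2.88420009e-06,
        1.35378851e+00, -2.06324050e-01]), 'dq': array([-0.00010055, -0.0012122 , -0.00111763,  0.00034185, -0.00017653,
       -0.00060639]), 'joint_efforts': array([-2.10074982e-04, -4.44872403e+01, -3.51336801e+01, -2.34669606e-04,
        9.37944045e-03,  1.48912648e-05]), 'eef_pos': array([ 0.163736  , -0.55058057,  0.20059464]), 'eef_rot': array([-8.59975741e-04,  9.89589509e-01,  1.43916159e-01,  5.47165190e-05]), 'wrist_force': array([ 0.02369013, -0.55113936, -0.146951  ]), 'torque': array([ 0.03968301,  0.03086907, -0.0062853 ]), 'grasp_force': 0.0, 'opening': 0.9973659513638904}
scene [0.06877703 0.63407273 0.55518178] [ 0.14230718 -0.24640838  0.84624275 -0.45044954] 396.32546975536945 283.90237999187764 209.51908413870316
top [0.28844501 0.0377604  0.89561608] [-0.07632618  0.72149904 -0.68422779  0.07379556] 414.8963894337896 276.1536985435266 214.7097601935663
```

View pics/scene0.png

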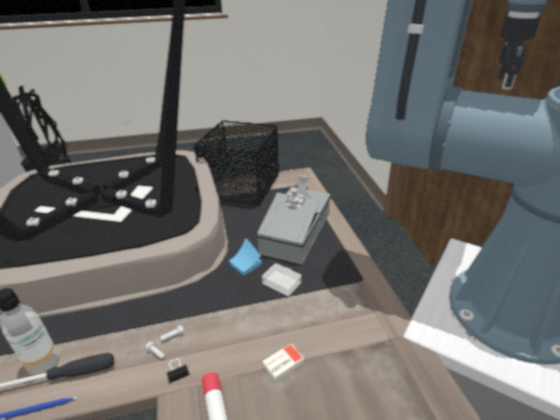

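View pics/top0.png

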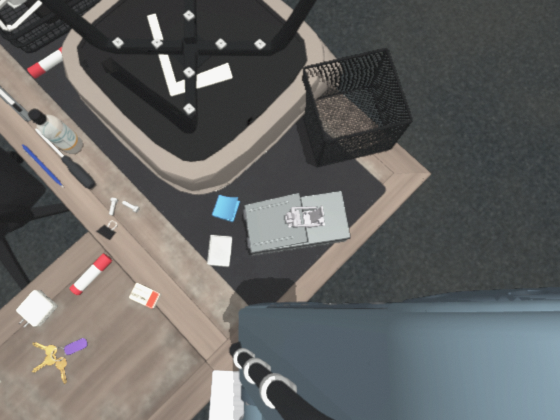

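The top view shows the case at about (296,222), with the lid on the left (the hinge end near (247,225)) and the deck and latch on the right (305,216). The blue pad is at (226,208) and the clip box at (220,250). I'll measure these from the depth map.

```bash
python3 - <<'E'
import numpy as np,cv2
d=np.load('top0.npz');P=d['P'];f=d['f']
for uv in [(335,205),(335,232),(250,215),(270,220),(226,208),(220,250),(290,217),(322,216)]:
    print(uv,P[uv[1],uv[0]].round(4),f[uv[1],uv[0]])
sub=np.zeros(P.shape[:2],bool);sub[185:265,238:355]=1
z=P[...,2]
deck=sub&(abs(z-.055)<.004)
u=np.mgrid[:420,:560][1]
p=P[deck&(u>300)]
print(len(p),np.median(p[:,2]))
r=cv2.minAreaRect((p[:,:2]*1000).astype(np.float32));print(r,cv2.boxPoints(r))
allc=P[sub&(z>.045)&(z<.2)]
r=cv2.minAreaRect((allc[:,:2]*1000).astype(np.float32));print('all',r,cv2.boxPoints(r))
cv2.imwrite('pics/crop.png',cv2.resize(f[180:270,230:360],(780,540),interpolation=cv2.INTER_CUBIC))
s=np.load('scene0.npz')
cv2.imwrite('pics/crops.png',cv2.resize(s['f'][165:275,240:345],(570,600),interpolation=cv2.INTER_CUBIC))
E
```

```text
(335, 205) [ 0.4972 -0.0758  0.0545] [193 194 188]
(335, 232) [ 0.4399 -0.0769  0.0557] [198 199 192]
(250, 215) [0.4661 0.0996 0.0563] [172 175 167]
(270, 220) [0.4544 0.0573 0.0729] [176 176 171]
(226, 208) [0.4868 0.1554 0.0187] [230 194 121]
(220, 250) [0.3944 0.1605 0.0217] [236 238 238]
(290, 217) [0.4521 0.0184 0.1231] [218 216 218]
(322, 216) [ 0.4595 -0.0434  0.113 ] [157 156 157]
1740 0.05498671855919457
((470.3228759765625, -48.76964569091797), (102.30315399169922, 101.64366149902344), 10.978165626525879) [[ 410.42914    -8.618911]
 [ 429.78564  -108.402466]
 [ 530.2166    -88.92038 ]
 [ 510.8601     10.863174]]
all ((459.74102783203125, 3.4067916870117188), (104.50820922851562, 212.5818634033203), 11.771075248718262) [[ 386.90228   96.80254]
 [ 430.26935 -111.30883]
 [ 532.5798   -89.98896]
 [ 489.2127   118.12241]]
```

View pics/crop.png

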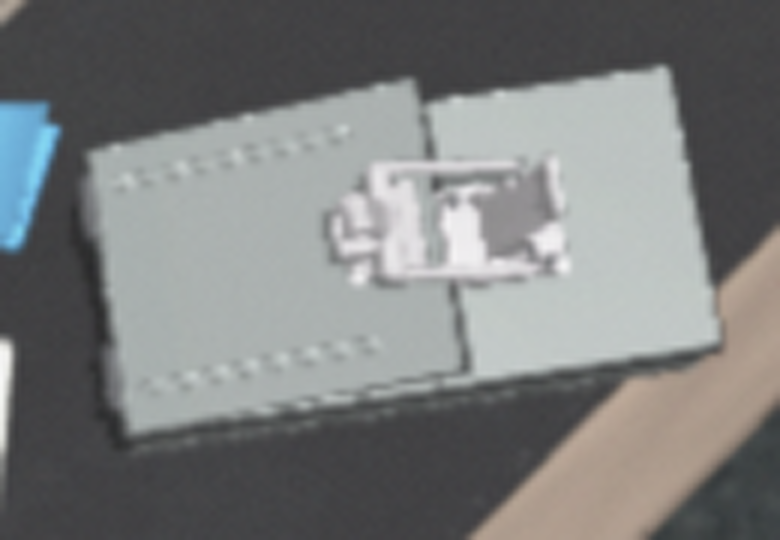

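View pics/crops.png

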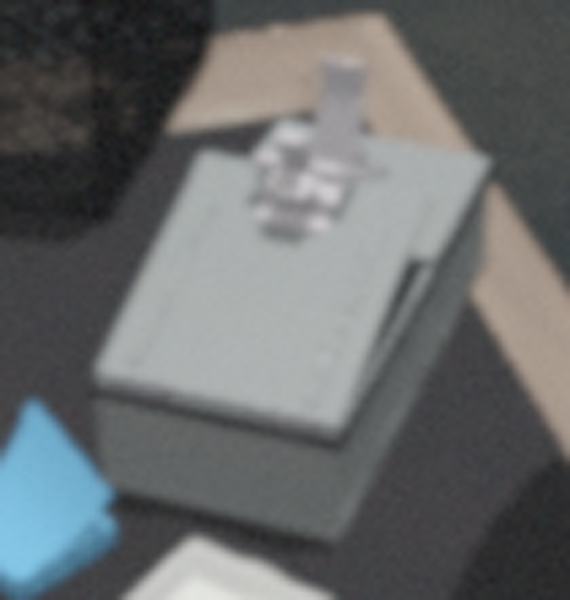

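Zoomed in: the lever stands near upright, the bail leans from its pin towards the lid (bar and tab at crop (350,225)), and the lid is raised about 0.3 rad. Next I'll refine the case frame and fit the lid, lever and bail in it.

```bash
cat > m.py <<'E'
from h import *
def fitcase(P):
    R0=np.deg2rad(101.4);c=np.array([.4597,.0034])
    v,u=np.mgrid[:420,:560]
    for i in range(6):
        ex=np.array([np.cos(R0),np.sin(R0)]);ey=np.array([-ex[1],ex[0]])
        q=np.stack([(P[...,:2]-c)@ex,(P[...,:2]-c)@ey,P[...,2]],-1)
        m=(abs(q[...,2]-.055)<.003)&(q[...,0]>-.115)&(q[...,0]<-.022)&(abs(q[...,1])<.06)
        s=q[m]
        # edges: for slices in x take min/max y
        xs=np.arange(-.095,-.024,.006)
        lo=[s[abs(s[:,0]-x)<.003][:,1].min() for x in xs];hi=[s[abs(s[:,0]-x)<.003][:,1].max() for x in xs]
        ys=np.arange(-.04,.041,.006)
        end=[s[abs(s[:,1]-y)<.003][:,0].min() for y in ys]
        a=np.polyfit(xs,lo,1)[0],np.polyfit(xs,hi,1)[0],-np.polyfit(ys,end,1)[0]
        R0+=np.mean(a)
        c=c+ey*(np.median(lo)+np.median(hi))/2+ex*(np.median(end)+.103)
    print('yaw',R0,'c',c,'slopes',a,'width',np.median(hi)-np.median(lo),'n',len(s),'z',np.median(s[:,2]))
    return R0,c
def tocase(P,R0,c):
    ex=np.array([np.cos(R0),np.sin(R0)]);ey=np.array([-ex[1],ex[0]])
    return np.stack([(P[...,:2]-c)@ex,(P[...,:2]-c)@ey,P[...,2]],-1)*1000
E
python3 - <<'E'
from m import *
T=np.load('top0.npz')['P'];S=np.load('scene0.npz')['P']
R0,c=fitcase(T)
for n,P in(('top',T),('scene',S)):
    q=tocase(P,R0,c);q=q[np.isfinite(q).all(-1)]
    dk=q[(q[:,0]>-95)&(q[:,0]<-60)&(abs(q[:,1])<40)&(abs(q[:,2]-55)<6)];print(n,'deck z',np.median(dk[:,2]))
    l=q[(abs(q[:,1])>24)&(abs(q[:,1])<45)&(q[:,0]>0)&(q[:,0]<90)&(q[:,2]>50)&(q[:,2]<120)]
    k=np.polyfit(l[:,0],l[:,2],1);print('lid ang',np.arctan(-k[0]),'z@103.5',np.polyval(k,103.5),len(l))
    b=q[(abs(q[:,1])<25)&(q[:,0]>-75)&(q[:,0]<40)&(q[:,2]>62)]
    b=b[b[:,2]>np.where(b[:,0]>-17,np.polyval(k,b[:,0])+4,62)]
    b=b[np.argsort(b[:,0])];print(len(b))
    for x in np.arange(-72,40,4):
        s=b[abs(b[:,0]-x)<2]
        if len(s): print(int(x),len(s),'y',s[:,1].min().round(),s[:,1].max().round(),'z',np.percentile(s[:,2],[0,25,50,75,100]).round(1))
for n,(lo,hi) in{'pad':((.10,.05),0)}.items():pass
E
```

```text
yaw 1.776434904071491 c [0.45936219 0.00300635] slopes (np.float64(0.009785497665212224), np.float64(-0.011538292654353844), np.float64(0.001752872462845495)) width 0.0985989759771454 n 1533 z 0.054967841896413794
top deck z 54.876718264925074
lid ang 0.30198267501429565 z@103.5 55.33706601596534 910
401
-48 10 y -8.0 10.0 z [121.7 122.8 123.4 124.  124.9]
-44 46 y -20.0 19.0 z [ 73.3 103.9 107.9 115.3 124.3]
-40 46 y -19.0 20.0 z [ 65.2  79.   94.4  98.2 106.5]
-36 40 y -20.0 19.0 z [64.1 80.8 84.1 88.2 92.6]
-32 41 y -20.0 19.0 z [65.9 71.2 75.1 80.8 84.6]
-28 24 y -18.0 19.0 z [62.9 66.3 68.5 84.4 87.9]
-24 8 y -18.0 19.0 z [85.8 87.3 88.2 89.4 90. ]
-20 6 y -18.0 19.0 z [88.5 89.2 90.6 90.8 93.3]
-16 2 y -16.0 19.0 z [91.7 91.9 92.1 92.2 92.4]
-8 4 y -18.0 18.0 z [94.4 95.8 96.9 97.9 98.7]
-4 12 y -19.0 19.0 z [92.4 93.1 97.5 98.7 99.2]
0 14 y -19.0 22.0 z [ 91.7  92.5  97.5 101.  102.2]
4 30 y -19.0 20.0 z [ 99.7 103.5 105.4 106.7 108.2]
8 40 y -19.0 19.0 z [102.  105.4 106.6 107.9 114.5]
12 22 y -18.0 17.0 z [ 93.6 104.  108.6 118.3 125.3]
16 23 y -6.0 15.0 z [ 87.4 103.4 120.8
[... 311 characters left out ...]
-40 53 y -10.0 20.0 z [ 77.   96.3 102.6 106.6 124. ]
-36 39 y -9.0 10.0 z [ 83.8  88.6  92.   95.5 103.9]
-32 22 y -8.0 21.0 z [81.7 83.4 84.8 87.3 91.1]
-24 1 y 21.0 21.0 z [87. 87. 87. 87. 87.]
-20 2 y 20.0 20.0 z [87.  87.7 88.4 89.1 89.8]
-8 2 y 19.0 20.0 z [94.8 95.  95.2 95.4 95.7]
0 4 y 11.0 20.0 z [ 91.6  92.1  92.3  94.6 101.1]
4 6 y -21.0 23.0 z [ 89.7  90.9  91.3  91.6 100.3]
8 7 y -12.0 20.0 z [ 89.1  96.9 107.1 107.7 108.5]
12 49 y -17.0 21.0 z [ 87.4 104.1 106.  107.9 116.2]
16 45 y -14.0 14.0 z [ 86.9  90.2 101.  105.9 125.6]
20 44 y -13.0 9.0 z [ 85.7 101.5 104.2 121.8 125.6]
24 19 y -8.0 16.0 z [ 85.5 100.4 101.4 102.3 123.1]
28 2 y 2.0 2.0 z [ 83.4  88.2  93.   97.8 102.6]
```

```bash
cat >> m.py <<'E'
from scipy.spatial.transform import Rotation as Ro
YAW,C=1.7764,np.array([.45936,.00301])
def st():
    "TCP in case frame (mm), orientation error to (tool x=case x, z down) as tool rotvec"
    o=ctrl.get_obs();R=Ro.from_quat(o['eef_rot'],scalar_first=True)
    p=tocase(np.array(o['eef_pos']),YAW,C)
    G=Ro.from_euler('z',YAW)*Ro.from_euler('x',np.pi)
    fc=Ro.from_euler('z',-YAW).apply(o['wrist_force'])
    print('t',round(o['time_s'],2),'case',p.round(1),'err',(R.inv()*G).as_rotvec().round(3),'F',fc.round(1),'open',round(o['opening'],3),'grip',round(o['grasp_force'],1))
    return o,p,R,G
def w2t(x,y,z): return None
E
python3 - <<'E'
from m import *
o,p,R,G=st()
ex=np.array([np.cos(YAW),np.sin(YAW)])
ey=np.array([-ex[1],ex[0]])
tgt=np.r_[C+ex*.066,.13]
d=(tgt-o['eef_pos'])*1000/20
e=(R.inv()*G).as_rotvec()
print(tgt,e)
for k in range(20):
    print((R.inv().apply(d)).round(1),end=' ')
    if k<10:R=R*Ro.from_rotvec(e/10)
# obstacle heights near path
P=tocase(np.load('top0.npz')['P'],YAW,C)
for n,s in(('basket',np.s_[60:160,305:405]),('pad',np.s_[195:225,212:240]),('clip',np.s_[235:268,205:235])):
    q=P[s].reshape(-1,3);q=q[q[:,2]>6];print(n,np.nanpercentile(q,[2,98],axis=0).round())
E
```

```text
t 0.1 case [-481.6  402.4  200.7] err [-1.000e-03 -1.000e-03 -1.488e+00] F [ 0.2  0.1 -0.3] open 0.998 grip 0.0
[0.44588556 0.0676199  0.13      ] [-1.02462260e-03 -1.44266914e-03 -1.48764611e+00]
[ 22.3 -25.6   3.6] [ 25.9 -22.    3.6] [ 28.9 -17.9   3.6] [ 31.2 -13.5   3.6] [32.8 -8.7  3.6] [33.8 -3.7  3.6] [34.   1.3  3.5] [33.4  6.3  3.5] [32.1 11.2  3.5] [30.1 15.8  3.5] [27.4 20.1  3.5] [27.4 20.1  3.5] [27.4 20.1  3.5] [27.4 20.1  3.5] [27.4 20.1  3.5] [27.4 20.1  3.5] [27.4 20.1  3.5] [27.4 20.1  3.5] [27.4 20.1  3.5] [27.4 20.1  3.5] basket [[-242. -322.    7.]
 [ -60. -128.  153.]]
pad [[117. -86.   8.]
 [170. -34.  39.]]
clip [[144.   0.  16.]
 [192.  62.  24.]]
```

Request:
jog_arm --series '[[[22.3,-25.6,0,0,0,-0.1488,0],[25.9,-22,0,0,0,-0.1488,0],[28.9,-17.9,0,0,0,-0.1488,0],[31.2,-13.5,0,0,0,-0.1488,0],[32.8,-8.7,0,0,0,-0.1488,0],[33.8,-3.7,0,0,0,-0.1488,0],[34,1.3,0,0,0,-0.1488,0],[33.4,6.3,0,0,0,-0.1488,0],[32.1,11.2,0,0,0,-0.1488,0],[30.1,15.8,0,0,0,-0.1488,0]]]'

```text
time_s: 1.1
eef_pos: [0.305, -0.2405, 0.2013]
eef_rot: [-0.0, 0.628, 0.778, 0.0]
wrist_force: [0.2, -0.3, -0.3]
opening: -0.002
grasp_force: 0.0
```

Request:
jog_arm --series '[[[27.4,20.1,0,0,0,0,0],[27.4,20.1,0,0,0,0,0],[27.4,20.1,0,0,0,0,0],[27.4,20.1,0,0,0,0,0],[27.4,20.1,0,0,0,0,0],[27.4,20.1,0,0,0,0,0],[27.4,20.1,0,0,0,0,0],[27.4,20.1,0,0,0,0,0],[27.4,20.1,0,0,0,0,0],[27.4,20.1,0,0,0,0,0]]]'

```text
time_s: 2.1
eef_pos: [0.4456, 0.0689, 0.2012]
eef_rot: [-0.0, 0.631, 0.776, -0.0]
wrist_force: [0.5, 0.1, 0.3]
opening: 0.0
grasp_force: 0.0
```

```bash
python3 -c "
from m import *
st()"
```

```text
t 2.1 case [ 67.3   0.  201.2] err [-0.     0.     0.001] F [-0.1 -0.5  0.3] open 0.0 grip 0.0
```

Request:
jog_arm --series '[[[0,0,20,0,0,0,0],[0,0,20,0,0,0,0],[0,0,20,0,0,0,0],[0,0,20,0,0,0,0],[0,0,20,0,0,0,0],[0,0,15,0,0,0,0],[0,0,10,0,0,0,0],[0,0,4,0,0,0,0],[0,0,0,0,0,0,0],[0,0,0,0,0,0,0]]]'

```text
time_s: 3.1
eef_pos: [0.4461, 0.0673, 0.0731]
eef_rot: [0.0, 0.631, 0.776, 0.0]
wrist_force: [-0.3, 0.6, 0.1]
opening: -0.0
grasp_force: 0.0
```

Request:
jog_arm --series '[[[0,0,1.5,0,0,0,0],[0,0,1.5,0,0,0,0],[0,0,1.5,0,0,0,0],[0,0,1.5,0,0,0,0],[0,0,1.5,0,0,0,0],[0,0,1.5,0,0,0,0],[0,0,1.0,0,0,0,0],[0,0,1,0,0,0,0],[0,0,0.5,0,0,0,0],[0,0,0,0,0,0,0]]]'

```text
time_s: 4.1
eef_pos: [0.4454, 0.0674, 0.0609]
eef_rot: [-0.0, 0.631, 0.776, -0.0]
wrist_force: [-0.7, -0.2, 0.3]
opening: -0.002
grasp_force: 0.0
```

Request:
jog_arm --series '[[[0,0,0.7,0,0,0,0],[0,0,0.7,0,0,0,0],[0,0,0.7,0,0,0,0],[0,0,0.5,0,0,0,0],[0,0,0.5,0,0,0,0],[0,0,0.5,0,0,0,0],[0,0,0.5,0,0,0,0],[0,0,0.3,0,0,0,0],[0,0,0.3,0,0,0,0],[0,0,0,0,0,0,0]]]'

```text
time_s: 5.1
eef_pos: [0.4455, 0.0674, 0.0563]
eef_rot: [-0.0, 0.631, 0.776, -0.0]
wrist_force: [0.8, -0.4, -0.1]
opening: 0.002
grasp_force: 0.0
```

```bash
python3 - <<'E'
from m import *
st()
c=cam('scene');cv2.imwrite('pics/s1.png',cv2.resize(c['frame'][130:275,220:365],(600,600),interpolation=cv2.INTER_CUBIC))
for n in('scene','top'):
    P=tocase(cam(n)['P'],YAW,C);q=P[np.isfinite(P).all(-1)]
    for x in range(-10,100,10):
        l=q[(abs(q[:,1])>30)&(abs(q[:,1])<46)&(abs(q[:,0]-x)<4)&(q[:,2]>45)&(q[:,2]<120)];print(x,len(l),np.median(l[:,2]).round(1) if len(l) else '',end='; ')
    print()
E
```

```text
t 5.1 case [65.8  0.5 56.3] err [-0. -0.  0.] F [-0.6 -0.7 -0.1] open 0.002 grip 0.0
-10 11 89.9; 0 22 88.6; 10 24 85.5; 20 36 82.5; 30 40 79.9; 40 46 76.5; 50 47 73.8; 60 44 70.3; 70 45 67.5; 80 45 64.0; 90 44 61.2; 
-10 24 89.7; 0 16 88.2; 10 5 83.4; 20 0 ; 30 0 ; 40 26 75.0; 50 13 72.9; 60 0 ; 70 0 ; 80 3 63.9; 90 0 ;
```

View pics/s1.png

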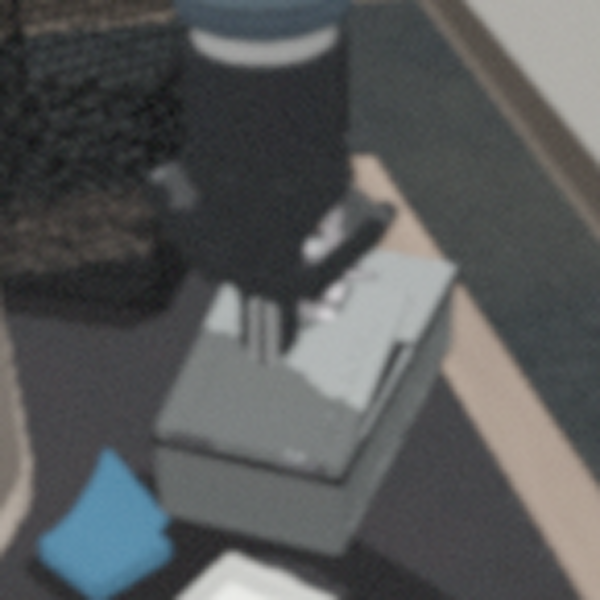

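The picture shows the closed finger tips at (265,360), near the lid top. The lid is still raised and there's no contact force, so I'll check the real tip height in the depth map.

```bash
python3 - <<'E'
from m import *
c=cam('scene');P=tocase(c['P'],YAW,C)
# crop px (265,y)-> full
for v in range(196,228,2):
    print(v,[tuple(P[v,u].round().astype(int)) if np.isfinite(P[v,u]).all() else None for u in (280,282,284,286,288)])
E
```

```text
196 [(np.int64(79), np.int64(-4), np.int64(142)), (np.int64(68), np.int64(-4), np.int64(136)), (np.int64(77), np.int64(4), np.int64(143)), (np.int64(78), np.int64(8), np.int64(144)), (np.int64(78), np.int64(13), np.int64(145))]
198 [(np.int64(79), np.int64(-4), np.int64(138)), (np.int64(74), np.int64(-2), np.int64(135)), (np.int64(77), np.int64(4), np.int64(138)), (np.int64(79), np.int64(9), np.int64(140)), (np.int64(78), np.int64(13), np.int64(140))]
200 [(np.int64(78), np.int64(-5), np.int64(132)), (np.int64(73), np.int64(-2), np.int64(129)), (np.int64(77), np.int64(4), np.int64(133)), (np.int64(80), np.int64(9), np.int64(136)), (np.int64(78), np.int64(13), np.int64(136))]
202 [(np.int64(76), np.int64(-5), np.int64(126)), (np.int64(73), np.int64(-2), np.int64(125)), (np.int64(81), np.int64(5), np.int64(131)), (np.int64(77), np.int64(8), np.int64(129)), (np.int64(79), np.int64(13), np.int64(132))]
204 [(np.int64(77), np.int64(-5), np.int64(122)), (np.int64(76), np.int64(-1), np.int64(122)), (np.int64(76), np.int64(3), np.int64(123)), (np.int64(74), np.int64(7), np.int64(122)), (np.i
[... 1816 characters left out ...]
), np.int64(4), np.int64(71))]
222 [(np.int64(65), np.int64(-11), np.int64(68)), (np.int64(67), np.int64(-6), np.int64(70)), (np.int64(64), np.int64(-3), np.int64(69)), (np.int64(65), np.int64(2), np.int64(71)), (np.int64(62), np.int64(6), np.int64(70))]
224 [(np.int64(69), np.int64(-10), np.int64(66)), (np.int64(70), np.int64(-5), np.int64(67)), (np.int64(68), np.int64(-1), np.int64(67)), (np.int64(69), np.int64(4), np.int64(69)), (np.int64(66), np.int64(7), np.int64(67))]
226 [(np.int64(74), np.int64(-8), np.int64(64)), (np.int64(73), np.int64(-4), np.int64(65)), (np.int64(74), np.int64(1), np.int64(67)), (np.int64(74), np.int64(6), np.int64(68)), (np.int64(68), np.int64(8), np.int64(64))]
```

The depth map puts the visible finger ends at z≈88–90 mm, about 30 mm above the reported TCP, with x and y in agreement. That fits the missing contact force. I'll keep going down slowly and watch the force to find contact.

Request:
jog_arm --series '[[[0,0,1.5,0,0,0,0],[0,0,1.5,0,0,0,0],[0,0,1.5,0,0,0,0],[0,0,1.5,0,0,0,0],[0,0,1.5,0,0,0,0],[0,0,1.5,0,0,0,0],[0,0,1.5,0,0,0,0],[0,0,1.5,0,0,0,0],[0,0,0,0,0,0,0],[0,0,0,0,0,0,0]]]'

```text
time_s: 6.3
eef_pos: [0.4455, 0.0674, 0.0443]
eef_rot: [-0.0, 0.631, 0.776, 0.0]
wrist_force: [-0.1, 0.1, -0.9]
opening: 0.001
grasp_force: 0.0
```

```bash
cat >> m.py <<'E'
def tip(c):
    P=tocase(c['P'],YAW,C).reshape(-1,3);p=st()[1]
    f=P[(abs(P[:,0]-p[0]-9)<5)&(abs(P[:,1]-p[1])<14)&(P[:,2]>60)]
    h=np.sort(f[:,2]);print('finger-face z low',h[:8].round(),'n',len(h))
    l=P[(abs(P[:,1])>30)&(abs(P[:,1])<46)&(P[:,0]>0)&(P[:,0]<95)&(P[:,2]>45)&(P[:,2]<120)]
    k=np.polyfit(l[:,0],l[:,2],1);print('lid ang',np.arctan(-k[0]).round(3),'z at tcp',np.polyval(k,p[0]).round(1),'z at 103',np.polyval(k,103.5).round(1))
E
python3 - <<'E'
from m import *
c=cam('scene');tip(c)
cv2.imwrite('pics/s2.png',cv2.resize(c['frame'][100:250,200:400],(800,600),interpolation=cv2.INTER_CUBIC))
E
```

```text
t 6.35 case [65.8  0.4 44.3] err [ 0. -0.  0.] F [-0.6  0.  -0.5] open 0.002 grip 0.0
finger-face z low [62. 62. 63. 63. 63. 63. 63. 64.] n 468
lid ang 0.248 z at tcp 68.2 z at 103 58.7
```

View pics/s2.png

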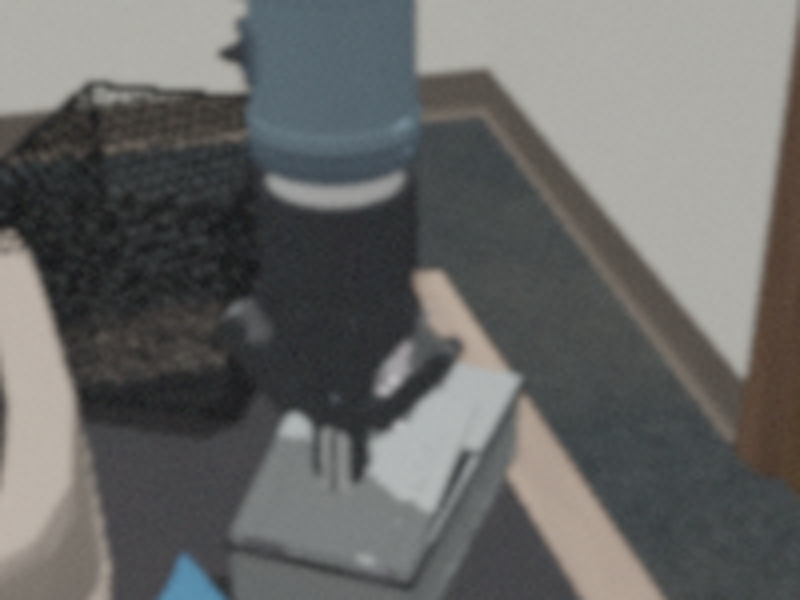

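The fingers (340,490) now end just above the lid, and the body is clear of the latch. I'll continue slowly to contact.

Request:
jog_arm --series '[[[0,0,1,0,0,0,0],[0,0,1,0,0,0,0],[0,0,1,0,0,0,0],[0,0,1,0,0,0,0],[0,0,1,0,0,0,0],[0,0,1,0,0,0,0],[0,0,1,0,0,0,0],[0,0,0,0,0,0,0],[0,0,0,0,0,0,0],[0,0,0,0,0,0,0]]]'

```text
time_s: 7.35
eef_pos: [0.4455, 0.0674, 0.0372]
eef_rot: [-0.0, 0.631, 0.776, 0.0]
wrist_force: [0.6, 0.0, 0.5]
opening: 0.001
grasp_force: 0.3
```

```bash
python3 - <<'E'
from m import *
tip(cam('scene'))
E
```

```text
t 7.4 case [65.9  0.5 37.2] err [-0. -0.  0.] F [-0.2 -0.   0.6] open -0.002 grip 0.2
finger-face z low [61. 61. 61. 62. 62. 62. 62. 62.] n 452
lid ang 0.183 z at tcp 66.8 z at 103 59.8
```

```bash
cat >> m.py <<'E'
def lid(c,n=''):
    q=tocase(c['P'],YAW,C).reshape(-1,3)
    print(n,[(x,np.median(l).round(1),len(l)) for x in range(-10,100,10) for l in [q[(abs(q[:,1])>30)&(abs(q[:,1])<46)&(abs(q[:,0]-x)<4)&(q[:,2]>45)&(q[:,2]<105)][:,2]] if len(l)>3])
E
python3 - <<'E'
from m import *
c=cam('scene');lid(c)
t=cam('top');lid(t)
a=cv2.resize(c['frame'][150:270,230:350],(600,600),interpolation=cv2.INTER_CUBIC)
cv2.imwrite('pics/s3.png',a)
E
```

```text
[(-10, np.float64(84.8), 14), (0, np.float64(83.5), 22), (10, np.float64(80.7), 27), (20, np.float64(78.0), 23), (30, np.float64(75.7), 38), (40, np.float64(73.2), 47), (50, np.float64(70.7), 41), (60, np.float64(68.0), 41), (70, np.float64(65.2), 45), (80, np.float64(62.7), 49), (90, np.float64(60.1), 48)]
 [(-10, np.float64(84.0), 33), (0, np.float64(81.7), 19), (10, np.float64(79.0), 6), (40, np.float64(71.5), 24), (50, np.float64(69.4), 12)]
```

View pics/s3.png

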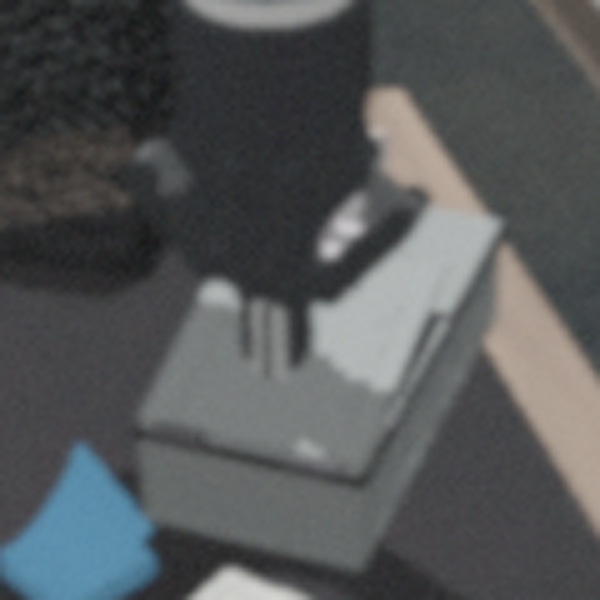

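The lid has come down about 5 mm at its edge. I'll check whether the finger tips are doing that, or the gripper body through the bail tab, using the finger-bottom rows and the joint torques.

```bash
python3 - <<'E'
from m import *
c=cam('scene');P=tocase(c['P'],YAW,C)
for u in (281,284,286,288):
    print(u,[(v,*P[v,u].round().astype(int).tolist()) for v in range(208,234,2) if np.isfinite(P[v,u]).all()])
o=ctrl.get_obs();print(o['joint_efforts'].round(2),o['q'].round(4),o['torque'].round(2),o['wrist_force'].round(2))
# what lies near the latch now (top cam + scene)
for n,cc in(('s',c),('t',cam('top'))):
    q=tocase(cc['P'],YAW,C).reshape(-1,3)
    b=q[(abs(q[:,1])<22)&(q[:,0]>-60)&(q[:,0]<40)&(q[:,2]>60)]
    for x in range(-52,40,6):
        s=b[abs(b[:,0]-x)<3]
        if len(s):print(n,x,len(s),s[:,1].min().round(),s[:,1].max().round(),np.percentile(s[:,2],[0,50,100]).round())
E
```

```text
281 [(208, 76, -4, 112), (210, 75, -4, 106), (212, 78, -3, 103), (214, 76, -4, 97), (216, 77, -4, 93), (218, 78, -4, 88), (220, 77, -4, 82), (222, 77, -4, 78), (224, 75, -5, 71), (226, 73, -6, 64), (228, 77, -5, 62), (230, 82, -3, 60), (232, 89, 0, 61)]
284 [(208, 76, 3, 114), (210, 78, 4, 110), (212, 77, 3, 104), (214, 77, 3, 99), (216, 78, 3, 95), (218, 77, 3, 89), (220, 76, 2, 83), (222, 78, 3, 79), (224, 76, 2, 73), (226, 72, 0, 65), (228, 77, 2, 64), (230, 81, 4, 62), (232, 86, 6, 60)]
286 [(208, 78, 8, 116), (210, 79, 8, 112), (212, 75, 6, 103), (214, 74, 6, 98), (216, 75, 7, 94), (218, 76, 7, 89), (220, 76, 7, 84), (222, 75, 6, 79), (224, 77, 7, 75), (226, 71, 5, 66), (228, 76, 6, 64), (230, 83, 9, 64), (232, 84, 9, 60)]
288 [(208, 76, 12, 115), (210, 78, 12, 112), (212, 73, 10, 103), (214, 73, 10, 98), (216, 73, 10, 94), (218, 74, 11, 89), (220, 75, 11, 85), (222, 74, 10, 79), (224, 66, 7, 68), (226, 69, 8, 65), (228, 75, 11, 65), (230, 80, 12, 63), (232, 83, 14, 60)]
[ -0.06 -34.04 -26.97  -0.05   0.08   0.  ] [-1.1440e-01  1.3520e-01  2.0372e+00  1.0000e-04  9.6940e-01 -3.2
[... 207 characters left out ...]
08.]
s 14 29 1.0 22.0 [ 77. 102. 111.]
s 20 15 3.0 22.0 [ 74.  78. 101.]
s 26 14 2.0 21.0 [ 75.  76. 344.]
s 32 21 3.0 22.0 [73. 75. 79.]
s 38 14 5.0 22.0 [73. 74. 75.]
t -46 46 -18.0 20.0 [ 75. 115. 126.]
t -40 69 -20.0 20.0 [ 68.  92. 106.]
t -34 61 -20.0 19.0 [65. 80. 92.]
t -28 33 -18.0 20.0 [64. 70. 90.]
t -22 13 -18.0 19.0 [60. 88. 92.]
t -16 7 3.0 19.0 [79. 91. 94.]
t -10 30 -6.0 22.0 [82. 85. 98.]
t -4 23 -21.0 21.0 [ 82. 412. 417.]
t 2 99 -22.0 19.0 [406. 420. 430.]
t 8 131 -21.0 22.0 [411. 428. 443.]
t 14 122 -21.0 22.0 [395. 433. 444.]
t 20 132 -21.0 22.0 [ 74. 431. 446.]
t 26 155 -21.0 21.0 [ 72. 425. 447.]
t 32 189 -22.0 22.0 [ 68. 426. 430.]
t 38 155 -21.0 22.0 [ 69. 427. 430.]
```

The tips are on the lid. The lid is touched at the fingers' -x edge at z≈68, while the reported z is 37, so the true tip is about 30–31 mm above the reported TCP. The wrist force reads only noise, so from here I'll use joint torques, command lag and the camera instead. Shut should come at a reported z of about 24.5.

Request:
jog_arm --series '[[[0,0,1,0,0,0,0],[0,0,1,0,0,0,0],[0,0,1,0,0,0,0],[0,0,1,0,0,0,0],[0,0,1,0,0,0,0],[0,0,1,0,0,0,0],[0,0,1,0,0,0,0],[0,0,0,0,0,0,0],[0,0,0,0,0,0,0],[0,0,0,0,0,0,0]]]'

```text
time_s: 8.6
eef_pos: [0.4452, 0.0675, 0.0301]
eef_rot: [-0.0, 0.631, 0.776, -0.0]
wrist_force: [-0.3, -0.0, -0.3]
opening: -0.003
grasp_force: 0.0
```

```bash
python3 - <<'E'
from m import *
st();lid(cam('scene'));lid(cam('top'))
print(ctrl.get_obs()['joint_efforts'].round(2))
E
```

```text
t 8.6 case [66.   0.7 30.1] err [-0. -0.  0.] F [ 0.   0.3 -0.3] open -0.003 grip 0.0
 [(-10, np.float64(67.7), 17), (0, np.float64(66.5), 17), (10, np.float64(66.8), 17), (20, np.float64(65.2), 19), (30, np.float64(64.5), 28), (40, np.float64(63.1), 35), (50, np.float64(62.0), 39), (60, np.float64(61.2), 42), (70, np.float64(60.0), 37), (80, np.float64(58.9), 36), (90, np.float64(57.8), 40)]
 [(-10, np.float64(66.9), 33), (0, np.float64(66.3), 18), (10, np.float64(65.5), 4), (40, np.float64(62.0), 18), (50, np.float64(60.8), 7)]
[ -0.   -34.54 -26.85   0.     0.    -0.  ]
```

Request:
jog_arm --series '[[[0,0,0.7,0,0,0,0],[0,0,0.7,0,0,0,0],[0,0,0.7,0,0,0,0],[0,0,0.7,0,0,0,0],[0,0,0.6,0,0,0,0],[0,0,0.6,0,0,0,0],[0,0,0.2,0,0,0,0],[0,0,0,0,0,0,0],[0,0,0,0,0,0,0],[0,0,0,0,0,0,0]]]'

```text
time_s: 9.7
eef_pos: [0.4454, 0.0674, 0.0261]
eef_rot: [-0.0, 0.631, 0.776, 0.0]
wrist_force: [-0.8, -0.4, 0.9]
opening: -0.003
grasp_force: 0.2
```

```bash
python3 - <<'E'
from m import *
st();lid(cam('scene'));lid(cam('top'))
print(ctrl.get_obs()['joint_efforts'].round(2))
E
```

```text
t 9.7 case [65.9  0.5 26.1] err [-0. -0.  0.] F [-0.2  0.9  0.9] open -0.003 grip 0.2
 [(-10, np.float64(57.9), 11), (0, np.float64(57.8), 18), (10, np.float64(57.8), 13), (20, np.float64(57.5), 23), (30, np.float64(57.7), 34), (40, np.float64(57.8), 34), (50, np.float64(57.3), 32), (60, np.float64(57.4), 36), (70, np.float64(56.9), 35), (80, np.float64(56.8), 36), (90, np.float64(56.9), 36)]
 [(-10, np.float64(56.6), 27), (0, np.float64(57.2), 17), (10, np.float64(56.5), 4), (40, np.float64(56.2), 16), (50, np.float64(56.4), 4)]
[-0.000e+00 -3.454e+01 -2.634e+01 -1.000e-02  7.000e-02  0.000e+00]
```

Request:
jog_arm --series '[[[0,0,0.2,0,0,0,0],[0,0,0.2,0,0,0,0],[0,0,0.2,0,0,0,0],[0,0,0.2,0,0,0,0],[0,0,0.2,0,0,0,0],[0,0,0.2,0,0,0,0],[0,0,0,0,0,0,0],[0,0,0,0,0,0,0],[0,0,0,0,0,0,0],[0,0,0,0,0,0,0]]]'

```text
time_s: 10.8
eef_pos: [0.4455, 0.0674, 0.0252]
eef_rot: [-0.0, 0.631, 0.776, -0.0]
wrist_force: [-2.2, -0.3, 5.5]
opening: 0.002
grasp_force: 2.7
```

```bash
python3 - <<'E'
from m import *
st();lid(cam('scene'));lid(cam('top'))
print(ctrl.get_obs()['joint_efforts'].round(2))
E
```

```text
t 10.8 case [65.8  0.4 25.2] err [-0. -0.  0.] F [0.1 2.2 5.5] open 0.002 grip 2.7
 [(-10, np.float64(56.0), 10), (0, np.float64(56.0), 15), (10, np.float64(56.2), 14), (20, np.float64(55.9), 20), (30, np.float64(56.6), 27), (40, np.float64(56.7), 26), (50, np.float64(56.1), 36), (60, np.float64(56.6), 34), (70, np.float64(56.3), 33), (80, np.float64(56.6), 34), (90, np.float64(56.1), 32)]
 [(-10, np.float64(54.8), 28), (0, np.float64(55.0), 18), (10, np.float64(55.0), 4), (40, np.float64(56.1), 15)]
[-1.700e-01 -3.286e+01 -2.582e+01  3.000e-02 -5.900e-01 -0.000e+00]
```

The lid is shut flat (edge 55 mm) with 5.5 N on it, so the tip offset is 29.8 mm. I'll rise, open the fingers somewhat and measure the bail.

Request:
jog_arm --series '[[[0,0,-4,0,0,0,0],[0,0,-10,0,0,0,0],[0,0,-15,0,0,0,0],[0,0,-15,0,0,0,0],[0,0,-15,0,0,0,0],[0,0,-15,0,0,0,0],[0,0,-15,0,0,0,0],[0,0,-12,0,0,0,40],[0,0,0,0,0,0,40],[0,0,0,0,0,0,40]]]'

```text
time_s: 11.9
eef_pos: [0.4455, 0.0673, 0.1259]
eef_rot: [0.0, 0.631, 0.776, 0.0]
wrist_force: [0.2, 0.4, -1.5]
opening: 0.464
grasp_force: 0.0
```

```bash
cat >> m.py <<'E'
def slices(c,n,lo=58,hi=140):
    q=tocase(c['P'],YAW,C).reshape(-1,3)
    b=q[(abs(q[:,1])<25)&(q[:,0]>-100)&(q[:,0]<60)&(q[:,2]>lo)&(q[:,2]<hi)]
    for x in range(-96,60,4):
        s=b[abs(b[:,0]-x)<2]
        if len(s)>2:print(n,x,len(s),'y',s[:,1].min().round(),s[:,1].max().round(),'z',np.percentile(s[:,2],[0,25,50,75,100]).round())
E
python3 - <<'E'
from m import *
st();c=cam('scene');t=cam('top');lid(c);lid(t);slices(c,'s');slices(t,'t')
P=tocase(c['P'],YAW,C);q=P.reshape(-1,3);f=q[(q[:,2]>100)&(abs(q[:,0]-77)<4)&(abs(q[:,1])<60)]
for y in range(-40,41,5):
    s=f[abs(f[:,1]-y)<2.5]
    if len(s):print('finger y',y,s[:,2].min().round(),len(s))
E
```

```text
t 11.9 case [ 65.8   0.4 125.9] err [0. 0. 0.] F [ 0.3 -0.2 -1.5] open 0.464 grip 0.0
 [(-10, np.float64(56.0), 30), (0, np.float64(56.4), 30), (10, np.float64(56.5), 27), (20, np.float64(56.3), 32), (30, np.float64(56.6), 29), (40, np.float64(56.2), 31), (50, np.float64(56.4), 31), (60, np.float64(56.4), 33), (70, np.float64(56.3), 33), (80, np.float64(56.6), 35), (90, np.float64(56.3), 38)]
 [(-10, np.float64(55.3), 28), (10, np.float64(53.6), 5), (20, np.float64(55.6), 7), (40, np.float64(55.4), 20), (50, np.float64(54.9), 18), (60, np.float64(54.2), 17), (70, np.float64(54.6), 15), (80, np.float64(55.2), 23), (90, np.float64(55.2), 31)]
s -44 38 y -0.0 20.0 z [ 58. 108. 115. 119. 124.]
s -40 48 y -18.0 19.0 z [ 58.  90. 101. 106. 123.]
s -36 55 y -11.0 20.0 z [ 58.  81.  88.  94. 102.]
s -32 58 y -18.0 21.0 z [58. 74. 80. 85. 96.]
s -28 54 y -19.0 20.0 z [58. 66. 70. 76. 83.]
s -24 12 y -15.0 21.0 z [58. 59. 63. 73. 81.]
s -20 6 y -16.0 21.0 z [59. 64. 79. 80. 82.]
s -16 4 y -17.0 20.0 z [79. 80. 80. 80. 81.]
s -12 5 y -18.0 20.0 z [77. 78. 80. 80. 80.]
s -8 8 y -18.0 20.0 z [58.
[... 761 characters left out ...]
z [66. 71. 74. 78. 81.]
t -28 29 y -20.0 20.0 z [58. 63. 66. 69. 79.]
t -24 13 y -18.0 19.0 z [58. 59. 77. 78. 81.]
t -20 9 y -13.0 19.0 z [58. 59. 60. 78. 79.]
t -16 5 y 10.0 19.0 z [60. 78. 79. 80. 81.]
t -12 4 y 18.0 20.0 z [78. 79. 79. 80. 82.]
t 28 13 y -18.0 6.0 z [58. 92. 92. 93. 94.]
t 32 11 y -5.0 5.0 z [88. 90. 93. 93. 96.]
finger y -40 202.0 22
finger y -35 177.0 42
finger y -30 167.0 73
finger y -25 162.0 93
finger y -20 159.0 68
finger y -15 223.0 31
finger y -10 229.0 45
finger y -5 230.0 52
finger y 0 232.0 54
finger y 5 231.0 44
finger y 10 231.0 25
finger y 15 263.0 28
finger y 20 161.0 82
finger y 25 159.0 145
finger y 30 166.0 130
finger y 35 185.0 280
finger y 40 201.0 60
```

The bail has dropped onto the lip: bar near case (16,79), bail level, tab centre about (29,0,88). I'll go over it and pinch.

Request:
jog_arm --series '[[[-8,0,0,0,0,0,32],[-15,0,0,0,0,0,32],[-10,0,10,0,0,0,32],[0,0,15,0,0,0,32],[0,0,15,0,0,0,32],[0,0,15,0,0,0,32],[0,0,13,0,0,0,32],[0,0,8,0,0,0,32],[0,0,4,0,0,0,32],[0,0,0,0,0,0,32]]]'

```text
time_s: 13.0
eef_pos: [0.4518, 0.035, 0.0452]
eef_rot: [-0.001, 0.631, 0.776, -0.0]
wrist_force: [-0.8, -0.2, 0.1]
opening: 0.377
grasp_force: 0.0
```

Request:
jog_arm --series '[[[0,0,0,0,0,0,20],[0,0,0,0,0,0,12],[0,0,0,0,0,0,5],[0,0,0,0,0,0,0],[0,0,0,0,0,0,0],[0,0,0,0,0,0,0],[0,0,0,0,0,0,0],[0,0,0,0,0,0,0],[0,0,0,0,0,0,0],[0,0,0,0,0,0,0]]]'

```text
time_s: 14.0
eef_pos: [0.4522, 0.035, 0.0461]
eef_rot: [-0.0, 0.631, 0.776, -0.0]
wrist_force: [-4.8, -1.9, 5.5]
opening: 0.115
grasp_force: 58.8
```

```bash
python3 - <<'E'
from m import *
st();lid(cam('scene'))
E
```

```text
t 14.0 case [32.8  0.5 46.1] err [-0.  0.  0.] F [-0.9  5.1  5.5] open 0.115 grip 58.8
 [(-10, np.float64(56.3), 17), (0, np.float64(56.4), 22), (10, np.float64(56.2), 29), (20, np.float64(56.3), 28), (30, np.float64(56.5), 28), (40, np.float64(56.1), 31), (50, np.float64(56.2), 34), (60, np.float64(56.1), 32), (70, np.float64(56.7), 32), (80, np.float64(56.2), 33), (90, np.float64(56.3), 38)]
```

```bash
cat > k.py <<'E'
import numpy as np
def pin(t): return np.array([-33-14*np.cos(t-.3),65+14*np.sin(t-.3)])
def G(t,f):
    u=np.array([np.cos(f),np.sin(f)]);n=np.array([-u[1],u[0]])
    b=pin(t)+56*u
    return b+13*u+9*n,b
E
python3 - <<'E'
from k import *
g0,b=G(1.33,.03)
for t,f in[(1.33,.03),(1.33,.15),(1.6,.15),(1.9,.12),(2.0,.1),(2.0,0),(2.0,-.1),(2.0,-.2),(2.0,-.25),(1.9,-.25),(1.8,-.25),(1.7,-.25),(1.6,-.25),(1.5,-.25)]:
    g,b=G(t,f);print(t,f,'tcp x',(32.8+g-g0)[0].round(1),'rep z',(46.1+(g-g0)[1]).round(1),'bar',b.round(1),'lever end',(-33-50*np.cos(t)).round(),(65+50*np.sin(t)).round())
E
```

```text
1.33 0.03 tcp x 32.8 rep z 46.1 bar [15.8 78.7] lever end -45.0 114.0
1.33 0.15 tcp x 31.0 rep z 54.2 bar [15.2 85.4] lever end -45.0 114.0
1.6 0.15 tcp x 34.4 rep z 55.7 bar [18.6 86.9] lever end -32.0 115.0
1.9 0.12 tcp x 39.1 rep z 54.2 bar [23.  85.7] lever end -17.0 112.0
2.0 0.1 tcp x 40.9 rep z 52.8 bar [24.5 84.5] lever end -12.0 110.0
2.0 0 tcp x 42.1 rep z 45.9 bar [24.8 78.9] lever end -12.0 110.0
2.0 -0.1 tcp x 42.7 rep z 39.0 bar [24.5 73.3] lever end -12.0 110.0
2.0 -0.2 tcp x 42.5 rep z 32.0 bar [23.7 67.8] lever end -12.0 110.0
2.0 -0.25 tcp x 42.2 rep z 28.6 bar [23.1 65. ] lever end -12.0 110.0
1.9 -0.25 tcp x 40.8 rep z 28.7 bar [21.7 65.1] lever end -17.0 112.0
1.8 -0.25 tcp x 39.4 rep z 28.6 bar [20.3 65.1] lever end -22.0 114.0
1.7 -0.25 tcp x 38.0 rep z 28.5 bar [18.9 64.9] lever end -27.0 115.0
1.6 -0.25 tcp x 36.6 rep z 28.2 bar [17.5 64.6] lever end -32.0 115.0
1.5 -0.25 tcp x 35.3 rep z 27.7 bar [16.2 64.2] lever end -37.0 115.0
```

Request:
jog_arm --series '[[[-0.5,0,-2,0,0,0,0],[-0.5,0,-2,0,0,0,0],[-0.4,0,-2,0,0,0,0],[-0.4,0,-2,0,0,0,0],[1.7,0,-0.8,0,0,0,0],[1.7,0,-0.7,0,0,0,0],[1.7,0,0.5,0,0,0,0],[1.6,0,0.5,0,0,0,0],[1.6,0,0.9,0,0,0,0],[1.6,0,1,0,0,0,0]]]'

```text
time_s: 15.05
eef_pos: [0.4506, 0.0429, 0.0525]
eef_rot: [0.0, 0.631, 0.776, -0.0]
wrist_force: [-3.6, -3.5, -0.7]
opening: 0.115
grasp_force: 58.9
```

```bash
python3 - <<'E'
from m import *
st();c=cam('scene');t=cam('top');lid(c);slices(t,'t');slices(c,'s')
E
```

```text
t 15.05 case [40.8  0.5 52.5] err [-0.     0.001  0.001] F [-2.7  4.3 -0.7] open 0.115 grip 58.9
 [(-10, np.float64(56.2), 16), (0, np.float64(56.4), 27), (10, np.float64(56.4), 29), (20, np.float64(56.3), 26), (30, np.float64(56.3), 34), (40, np.float64(56.4), 32), (50, np.float64(56.6), 36), (60, np.float64(56.4), 31), (70, np.float64(56.2), 32), (80, np.float64(56.3), 38), (90, np.float64(56.0), 33)]
t -56 3 y -1.0 16.0 z [58. 58. 58. 59. 59.]
t -12 7 y -8.0 5.0 z [ 59. 111. 113. 115. 115.]
t -8 21 y -14.0 9.0 z [ 58. 115. 117. 119. 121.]
t -4 12 y -9.0 19.0 z [ 58.  58.  59.  82. 119.]
t 0 12 y -3.0 19.0 z [58. 61. 74. 82. 84.]
t 4 17 y 0.0 20.0 z [59. 73. 74. 77. 84.]
t 8 11 y 4.0 20.0 z [58. 75. 76. 83. 85.]
t 12 7 y 6.0 19.0 z [73. 74. 82. 84. 86.]
t 16 4 y 16.0 19.0 z [81. 82. 83. 85. 85.]
t 20 8 y 12.0 20.0 z [83. 84. 84. 86. 88.]
s -36 3 y 11.0 16.0 z [59. 65. 71. 72. 74.]
s -32 9 y -3.0 19.0 z [58. 61. 67. 82. 83.]
s -28 20 y -2.0 20.0 z [58. 62. 67. 79. 84.]
s -24 22 y -1.0 18.0 z [58. 64. 72. 75. 83.]
s -20 4 y 1.0 20.0 z [80. 81. 82. 83. 83.]
s -16 7 y 9.0 19.0 z [58. 59. 59. 60. 83.]
s -12 4 y 7.0 20.0 z [ 59.  59.  71.  89. 110.]
s -8 7 y -18.0 19.0 z [ 84.  98. 114. 116. 120.]
s -4 7 y -16.0 21.0 z [ 59.  71.  84.  85. 119.]
s 0 6 y -16.0 20.0 z [59. 65. 83. 84. 85.]
s 4 4 y 9.0 19.0 z [59. 61. 63. 69. 85.]
s 8 14 y -13.0 20.0 z [58. 59. 60. 64. 85.]
s 12 13 y -14.0 25.0 z [58. 59. 60. 68. 86.]
s 16 8 y -12.0 20.0 z [58. 58. 59. 65. 85.]
s 24 7 y 15.0 21.0 z [82. 83. 87. 88. 88.]
s 28 9 y -6.0 20.0 z [ 83.  86.  88. 135. 139.]
s 32 25 y -11.0 18.0 z [ 84. 109. 126. 136. 139.]
s 36 30 y -11.0 23.0 z [ 91. 106. 118. 134. 139.]
s 40 29 y -9.0 22.0 z [ 84.  96. 108. 121. 137.]
s 44 31 y -16.0 22.0 z [ 83.  98. 104. 121. 137.]
s 48 108 y -24.0 24.0 z [ 85. 102. 113. 124. 139.]
s 52 155 y -20.0 19.0 z [ 85. 100. 115. 130. 140.]
s 56 24 y -16.0 19.0 z [ 95. 128. 131. 136. 140.]
```

The lever now leans to about 2.0 rad and the bar is near (25,84), as calculated. Next I lower it past the lip.

Request:
jog_arm --series '[[[0.5,0,2.5,0,0,0,0],[0.5,0,2.5,0,0,0,0],[0.4,0,2.7,0,0,0,0],[0.3,0,2.7,0,0,0,0],[0.2,0,2.7,0,0,0,0],[0,0,2.7,0,0,0,0],[0,0,2.7,0,0,0,0],[-0.2,0,2.5,0,0,0,0],[-0.2,0,2.5,0,0,0,0],[0,0,0,0,0,0,0]]]'

```text
time_s: 16.15
eef_pos: [0.4502, 0.0451, 0.029]
eef_rot: [-0.0, 0.631, 0.776, 0.0]
wrist_force: [-5.6, 1.4, 4.2]
opening: 0.119
grasp_force: 58.5
```

```bash
python3 - <<'E'
from m import *
st();c=cam('scene');t=cam('top');lid(c);slices(t,'t',60,128);slices(c,'s',60,90)
E
```

```text
t 16.15 case [43.1  0.4 29. ] err [ 0.    -0.001  0.   ] F [2.5 5.2 4.2] open 0.119 grip 58.5
 [(-10, np.float64(56.2), 15), (0, np.float64(56.3), 20), (10, np.float64(56.4), 23), (20, np.float64(56.3), 29), (30, np.float64(56.4), 31), (40, np.float64(55.8), 28), (50, np.float64(56.6), 29), (60, np.float64(56.0), 32), (70, np.float64(56.3), 35), (80, np.float64(55.9), 34), (90, np.float64(56.5), 41)]
t -8 3 y -5.0 -2.0 z [117. 118. 118. 119. 119.]
t 0 9 y -2.0 19.0 z [62. 73. 73. 75. 76.]
t 4 15 y 0.0 20.0 z [66. 71. 74. 74. 76.]
t 8 8 y 6.0 19.0 z [67. 70. 72. 74. 76.]
t 12 5 y 9.0 18.0 z [67. 68. 70. 71. 73.]
t 16 5 y 11.0 19.0 z [65. 67. 68. 69. 70.]
t 20 8 y 13.0 18.0 z [63. 66. 68. 69. 71.]
t 24 5 y 14.0 19.0 z [67. 68. 69. 69. 70.]
s -24 10 y -0.0 11.0 z [75. 78. 79. 82. 87.]
s -20 11 y 1.0 10.0 z [82. 86. 87. 89. 90.]
s 4 4 y 10.0 20.0 z [62. 64. 66. 69. 73.]
s 8 6 y 9.0 20.0 z [65. 70. 71. 72. 73.]
s 12 3 y 10.0 17.0 z [63. 66. 69. 70. 71.]
s 16 4 y 18.0 21.0 z [68. 70. 70. 71. 71.]
s 20 3 y 18.0 20.0 z [66. 67. 69. 69. 69.]
s 24 6 y 14.0 19.0 z [63. 66. 68. 69. 70.]
s 28 4 y -6.0 18.0 z [68. 68. 69. 75. 88.]
s 32 7 y -6.0 -5.0 z [61. 76. 80. 83. 88.]
s 40 15 y -6.0 19.0 z [63. 75. 79. 83. 88.]
s 44 21 y -6.0 19.0 z [62. 71. 73. 81. 89.]
s 48 31 y -18.0 19.0 z [62. 72. 78. 84. 88.]
s 52 76 y -17.0 18.0 z [62. 71. 78. 85. 90.]
s 56 35 y -11.0 12.0 z [64. 68. 75. 83. 90.]
```

The bar is down past the lip, with its top at about 69 mm at x≈24. I'll draw it back under the lip and then open.

Request:
jog_arm --series '[[[-1.2,0,0,0,0,0,0],[-1.4,0,0,0,0,0,0],[-1.4,0,0,0,0,0,0],[-1.4,0,0,0,0,0,0],[-1.4,0,0,0,0,0,0],[-1.2,0,0,0,0,0,0],[0,0,0,0,0,0,0],[0,0,0,0,0,0,10],[0,0,0,0,0,0,20],[0,0,0,0,0,0,24]]]'

```text
time_s: 17.25
eef_pos: [0.4535, 0.0367, 0.0296]
eef_rot: [0.001, 0.631, 0.776, 0.001]
wrist_force: [0.3, -0.5, 0.8]
opening: 0.276
grasp_force: 0.0
```

Request:
jog_arm --series '[[[0,0,0,0,0,0,24],[0,0,0,0,0,0,24],[3,0,-3,0,0,0,24],[4,0,-8,0,0,0,24],[0,0,-15,0,0,0,24],[0,0,-20,0,0,0,24],[0,0,-25,0,0,0,24],[0,0,-25,0,0,0,0],[0,0,-20,0,0,0,0],[0,0,0,0,0,0,0]]]'

```text
time_s: 18.25
eef_pos: [0.4529, 0.0435, 0.1486]
eef_rot: [0.003, 0.631, 0.776, 0.002]
wrist_force: [0.0, -0.2, 0.8]
opening: 0.0
grasp_force: 0.0
```

```bash
python3 - <<'E'
from m import *
st();c=cam('scene');t=cam('top');lid(c);slices(t,'t',60,128);slices(c,'s',60,128)
a=cv2.resize(c['frame'][170:270,245:345],(500,500),interpolation=cv2.INTER_CUBIC)
cv2.imwrite('pics/s4.png',a)
E
```

```text
t 18.25 case [ 40.9  -1.9 148.6] err [0.006 0.002 0.001] F [-0.2  0.   0.8] open 0.0 grip 0.0
 [(-10, np.float64(56.4), 25), (0, np.float64(56.6), 28), (10, np.float64(56.2), 29), (20, np.float64(56.3), 29), (30, np.float64(56.3), 29), (40, np.float64(56.6), 33), (50, np.float64(56.6), 31), (60, np.float64(56.4), 32), (70, np.float64(56.5), 33), (80, np.float64(56.0), 36), (90, np.float64(56.5), 42)]
t -20 5 y -19.0 -8.0 z [60. 69. 71. 71. 74.]
t -16 3 y -19.0 -17.0 z [69. 70. 70. 71. 72.]
t -12 4 y -19.0 -17.0 z [66. 68. 69. 70. 72.]
t -8 6 y -18.0 19.0 z [66. 67. 68. 69. 71.]
t -4 8 y -20.0 19.0 z [64. 66. 67. 67. 68.]
t 0 15 y -19.0 20.0 z [62. 64. 66. 73. 78.]
t 4 29 y -19.0 19.0 z [63. 67. 74. 75. 77.]
t 8 33 y -20.0 19.0 z [60. 63. 66. 75. 77.]
t 12 39 y -17.0 19.0 z [61. 64. 66. 74. 78.]
t 16 12 y -10.0 17.0 z [61. 63. 64. 66. 67.]
s -48 6 y -8.0 9.0 z [109. 119. 119. 121. 123.]
s -44 55 y -10.0 10.0 z [ 81. 109. 114. 119. 125.]
s -40 61 y -16.0 21.0 z [ 76.  87.  99. 104. 121.]
s -36 54 y -18.0 20.0 z [ 68.  81.  88.  94. 102.]
s -32 43 y -15.0 19.0 z [60. 76. 79. 83. 88.]
s -28 52 y -19.0 20.0 z [60. 68. 71. 74. 79.]
s -24 8 y -17.0 20.0 z [65. 68. 71. 73. 74.]
s -20 4 y -18.0 20.0 z [71. 73. 74. 74. 74.]
s -16 4 y -17.0 20.0 z [71. 72. 73. 74. 74.]
s -12 6 y -18.0 20.0 z [70. 70. 70. 72. 72.]
s -8 5 y -18.0 20.0 z [69. 70. 70. 71. 71.]
s -4 3 y -17.0 21.0 z [69. 69. 69. 69. 69.]
s 0 8 y -18.0 20.0 z [67. 68. 68. 69. 69.]
s 4 15 y -19.0 19.0 z [62. 67. 69. 75. 76.]
s 8 28 y -20.0 20.0 z [64. 65. 67. 75. 76.]
s 12 21 y -18.0 20.0 z [61. 65. 66. 68. 76.]
s 16 42 y -17.0 21.0 z [60. 64. 66. 74. 78.]
s 20 6 y -1.0 8.0 z [63. 65. 67. 68. 68.]
s 24 4 y -4.0 6.0 z [66. 68. 69. 70. 71.]
s 28 3 y 2.0 7.0 z [66. 68. 70. 70. 70.]
s 32 8 y -5.0 6.0 z [65. 69. 70. 71. 73.]
s 36 10 y -4.0 7.0 z [68. 68. 70. 71. 74.]
```

View pics/s4.png

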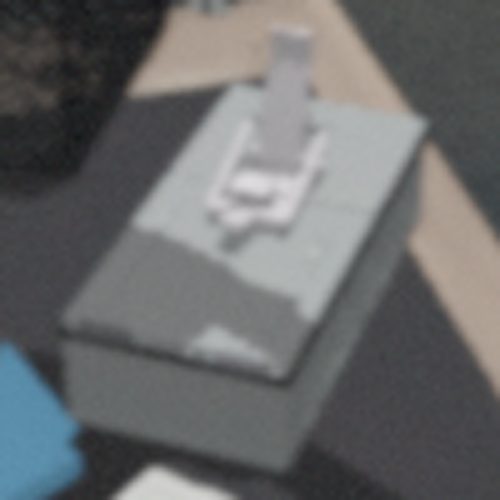

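The bar now sits under the lip: tab at (240,240), bar at (245,215), keeper block above it. The lever stands at about 1.33 rad. I'll come in beside the lever on its keeper side with closed fingers.

Request:
jog_arm --series '[[[-3,-1.9,4,0,0,0,0],[-6,0,8,0,0,0,0],[-6,0,8,0,0,0,0],[-6,0,8,0,0,0,0],[-6,0,8,0,0,0,0],[-6,0,8,0,0,0,0],[-6,0,8,0,0,0,0],[-6,0,8,0,0,0,0],[-6,0,6,0,0,0,0],[-4,0,4,0,0,0,0]]]'

```text
time_s: 19.35
eef_pos: [0.4598, -0.0113, 0.0743]
eef_rot: [-0.0, 0.631, 0.776, -0.0]
wrist_force: [0.1, 1.0, 0.6]
opening: -0.001
grasp_force: 0.0
```

```bash
python3 - <<'E'
from m import *
st()
for t in np.r_[1.35,np.arange(1.3,-.06,-.1),0]:
    r=45;print(t.round(2),'x',(-33-r*np.cos(t)+5*np.sin(t)+11).round(1),'z',(65+r*np.sin(t)+5*np.cos(t)-29.8).round(1))
E
```

```text
t 19.35 case [-14.1   2.5  74.3] err [-0. -0.  0.] F [ 1.  -0.4  0.6] open -0.001 grip 0.0
1.35 x -27.0 z 80.2
1.3 x -29.2 z 79.9
1.2 x -33.6 z 79.0
1.1 x -38.0 z 77.6
1.0 x -42.1 z 75.8
0.9 x -46.1 z 73.6
0.8 x -49.8 z 71.0
0.7 x -53.2 z 68.0
0.6 x -56.3 z 64.7
0.5 x -59.1 z 61.2
0.4 x -61.5 z 57.3
0.3 x -63.5 z 53.3
0.2 x -65.1 z 49.0
0.1 x -66.3 z 44.7
-0.0 x -67.0 z 40.2
0.0 x -67.0 z 40.2
```

Request:
jog_arm --series '[[[-2,2.3,-3,0,0,0,0],[-3,0,-2,0,0,0,0],[-3,0,0,0,0,0,0],[-3,0,0,0,0,0,0],[-3,0,0,0,0,0,0],[-3,0,0.2,0,0,0,0],[-3,0,0.6,0,0,0,0],[-3,0,0.8,0,0,0,0],[-2.5,0,1,0,0,0,0],[-2.5,0,1.1,0,0,0,0]]]'

```text
time_s: 20.35
eef_pos: [0.4679, -0.0378, 0.0763]
eef_rot: [-0.0, 0.631, 0.776, 0.0]
wrist_force: [-0.7, 0.3, 1.0]
opening: -0.004
grasp_force: 0.8
```

```bash
python3 - <<'E'
from m import *
st();c=cam('scene');t=cam('top');lid(c);slices(t,'t',60,128);slices(c,'s',60,128)
E
```

```text
t 20.35 case [-41.7  -0.   76.3] err [ 0. -0.  0.] F [0.4 0.6 1. ] open -0.004 grip 0.8
 [(-10, np.float64(56.1), 26), (0, np.float64(56.1), 30), (10, np.float64(56.5), 25), (20, np.float64(56.3), 26), (30, np.float64(56.7), 30), (40, np.float64(56.4), 32), (50, np.float64(56.1), 34), (60, np.float64(56.3), 35), (70, np.float64(56.5), 37), (80, np.float64(56.7), 38), (90, np.float64(56.4), 36)]
s -52 6 y 5.0 9.0 z [102. 104. 104. 106. 109.]
s -48 17 y -8.0 13.0 z [ 96.  98. 101. 103. 124.]
s -44 33 y -14.0 20.0 z [ 76.  91.  95.  97. 120.]
s -40 47 y -19.0 21.0 z [ 72.  81.  87.  90. 126.]
s -36 59 y -19.0 20.0 z [ 68.  79.  83. 119. 127.]
s -32 78 y -17.0 19.0 z [ 67.  75. 110. 119. 128.]
s -28 49 y -19.0 20.0 z [ 63.  68.  71.  75. 126.]
s -24 8 y -19.0 19.0 z [66. 69. 71. 72. 74.]
s -20 7 y -17.0 20.0 z [60. 71. 72. 72. 73.]
s -16 4 y -19.0 19.0 z [69. 70. 70. 71. 71.]
s -12 4 y -17.0 20.0 z [69. 70. 70. 71. 72.]
s -8 6 y -19.0 20.0 z [68. 69. 70. 70. 72.]
s -4 5 y -19.0 19.0 z [65. 67. 68. 69. 70.]
s 0 9 y -17.0 20.0 z [64. 65. 67. 68. 75.]
s 4 15 y -16.0 19.0 z [62. 65. 74. 75. 76.]
s 8 21 y -17.0 20.0 z [63. 66. 67. 75. 76.]
s 12 33 y -16.0 19.0 z [65. 66. 67. 75. 77.]
s 16 26 y -16.0 20.0 z [60. 63. 64. 66. 76.]
s 20 5 y -4.0 17.0 z [66. 68. 69. 69. 69.]
s 24 3 y 1.0 7.0 z [66. 68. 70. 70. 71.]
s 28 6 y -3.0 6.0 z [65. 68. 71. 72. 72.]
s 32 14 y -4.0 6.0 z [67. 69. 70. 73. 73.]
```

Request:
jog_arm --series '[[[-2.2,0,1.2,0,0,0,0],[-2.2,0,1.4,0,0,0,0],[-2,0,1.3,0,0,0,0],[-1.7,0,1.3,0,0,0,0],[-1.7,0,1.5,0,0,0,0],[-1.7,0,1.5,0,0,0,0],[-1.6,0,1.6,0,0,0,0],[-1.5,0,1.7,0,0,0,0],[-1.4,0,1.7,0,0,0,0],[-1.4,0,1.8,0,0,0,0]]]'

```text
time_s: 21.45
eef_pos: [0.4716, -0.055, 0.0612]
eef_rot: [0.0, 0.631, 0.776, -0.0]
wrist_force: [0.0, 0.2, 2.3]
opening: 0.003
grasp_force: 0.8
```

```bash
python3 - <<'E'
from m import *
st();c=cam('scene');t=cam('top');lid(c);slices(c,'s',60,128)
E
```

```text
t 21.45 case [-59.3  -0.1  61.2] err [0. 0. 0.] F [ 0.2 -0.   2.3] open 0.003 grip 0.8
 [(-10, np.float64(55.9), 26), (0, np.float64(56.3), 27), (10, np.float64(56.4), 25), (20, np.float64(56.1), 32), (30, np.float64(56.4), 31), (40, np.float64(56.3), 30), (50, np.float64(56.6), 27), (60, np.float64(56.4), 36), (70, np.float64(56.1), 32), (80, np.float64(56.3), 33), (90, np.float64(56.3), 38)]
s -68 3 y 9.0 9.0 z [90. 92. 93. 94. 94.]
s -64 12 y 5.0 13.0 z [ 86.  89.  97. 114. 126.]
s -60 9 y -3.0 13.0 z [ 86.  87.  88. 115. 120.]
s -56 29 y -14.0 13.0 z [ 81.  85.  87. 113. 126.]
s -52 68 y -13.0 14.0 z [ 80. 100. 109. 119. 128.]
s -48 92 y -9.0 19.0 z [ 70.  94. 107. 117. 127.]
s -44 33 y -17.0 20.0 z [ 68.  71.  77.  79. 115.]
s -40 19 y -19.0 21.0 z [68. 69. 76. 77. 78.]
s -36 25 y -12.0 20.0 z [60. 71. 73. 75. 78.]
s -32 28 y -17.0 21.0 z [61. 67. 69. 72. 77.]
s -28 25 y -16.0 20.0 z [63. 68. 69. 71. 72.]
s -24 8 y -17.0 19.0 z [64. 68. 68. 70. 70.]
s -20 5 y -19.0 20.0 z [66. 67. 68. 68. 70.]
s -16 5 y -16.0 19.0 z [65. 66. 68. 68. 69.]
s -12 3 y -18.0 19.0 z [66. 66. 67. 67. 68.]
s -8 5 y -19.0 19.0 z [65. 66. 66. 67. 67.]
s -4 3 y -18.0 21.0 z [66. 66. 66. 66. 66.]
s 0 8 y -19.0 20.0 z [64. 66. 67. 74. 75.]
s 4 15 y -19.0 19.0 z [64. 66. 69. 75. 76.]
s 8 28 y -16.0 20.0 z [64. 66. 68. 76. 77.]
s 12 41 y -19.0 19.0 z [60. 65. 66. 73. 76.]
s 16 9 y -16.0 16.0 z [60. 63. 64. 66. 71.]
s 20 3 y 6.0 6.0 z [66. 67. 68. 70. 71.]
s 28 11 y -5.0 6.0 z [70. 72. 74. 75. 77.]
s 32 6 y -4.0 5.0 z [70. 72. 72. 74. 75.]
```

The bail is taut and hooked, with a 2.3 N push. I'll go on past centre.

Request:
jog_arm --series '[[[-1.2,0,1.9,0,0,0,0],[-1.2,0,2,0,0,0,0],[-1,0,2,0,0,0,0],[-1,0,2,0,0,0,0],[-0.8,0,2.1,0,0,0,0],[-0.8,0,2.1,0,0,0,0],[-0.6,0,2.1,0,0,0,0],[-0.6,0,2.1,0,0,0,0],[-0.3,0,1.5,0,0,0,0],[0,0,1,0,0,0,0]]]'

```text
time_s: 22.55
eef_pos: [0.4729, -0.0621, 0.0423]
eef_rot: [-0.0, 0.631, 0.776, -0.0]
wrist_force: [-0.7, -0.1, 0.3]
opening: 0.001
grasp_force: 0.0
```

```bash
python3 - <<'E'
from m import *
st();c=cam('scene');lid(c);slices(c,'s',60,100)
E
```

```text
t 22.55 case [-66.5   0.   42.3] err [-0. -0.  0.] F [0.  0.8 0.3] open 0.001 grip 0.0
 [(-10, np.float64(56.2), 28), (0, np.float64(56.1), 26), (10, np.float64(56.1), 27), (20, np.float64(56.4), 28), (30, np.float64(56.6), 30), (40, np.float64(56.4), 31), (50, np.float64(56.2), 36), (60, np.float64(56.4), 35), (70, np.float64(56.0), 30), (80, np.float64(56.4), 37), (90, np.float64(56.4), 37)]
s -80 3 y 8.0 10.0 z [69. 70. 71. 71. 71.]
s -72 7 y 5.0 13.0 z [ 70.  71.  86.  92. 100.]
s -68 5 y 5.0 14.0 z [70. 72. 84. 90. 98.]
s -64 9 y -11.0 13.0 z [70. 75. 90. 93. 99.]
s -60 39 y -13.0 14.0 z [ 69.  81.  87.  93. 100.]
s -56 59 y -10.0 8.0 z [ 71.  80.  87.  94. 100.]
s -52 18 y -11.0 10.0 z [64. 70. 72. 81. 95.]
s -48 6 y -4.0 11.0 z [63. 70. 70. 72. 73.]
s -44 16 y -17.0 20.0 z [62. 63. 68. 71. 73.]
s -40 13 y -19.0 19.0 z [63. 71. 71. 72. 73.]
s -36 14 y -17.0 20.0 z [62. 68. 71. 71. 73.]
s -32 21 y -18.0 19.0 z [61. 64. 67. 71. 74.]
s -28 30 y -18.0 20.0 z [60. 65. 68. 70. 72.]
s -24 5 y -16.0 19.0 z [61. 62. 65. 67. 69.]
s -20 5 y -16.0 21.0 z [62. 64. 64. 66. 66.]
s -16 4 y -17.0 19.0 z [60. 61. 63. 65. 65.]
s -12 5 y -18.0 21.0 z [63. 64. 65. 65. 65.]
s -8 6 y -19.0 20.0 z [63. 63. 63. 64. 65.]
s 0 6 y -18.0 20.0 z [63. 64. 65. 65. 75.]
s 4 20 y -19.0 19.0 z [63. 67. 74. 76. 77.]
s 8 18 y -7.0 21.0 z [64. 66. 67. 73. 77.]
s 12 42 y -18.0 19.0 z [60. 65. 67. 74. 77.]
s 16 10 y -3.0 19.0 z [60. 63. 64. 65. 74.]
s 24 3 y -4.0 7.0 z [67. 70. 74. 75. 77.]
s 28 10 y -5.0 7.0 z [74. 76. 77. 78. 79.]
s 32 6 y -3.0 5.0 z [74. 75. 76. 77. 78.]
```

The lever has snapped down flat, with its face at about 70 mm all along. I'll retreat and check.

Request:
jog_arm --series '[[[0,0,-5,0,0,0,0],[0,0,-12,0,0,0,0],[0,0,-18,0,0,0,0],[0,0,-20,0,0,0,0],[0,0,-20,0,0,0,0],[0,0,-20,0,0,0,0],[0,0,-20,0,0,0,0],[0,0,-10,0,0,0,0],[0,0,0,0,0,0,0],[0,0,0,0,0,0,0]]]'

```text
time_s: 23.6
eef_pos: [0.4727, -0.0619, 0.1673]
eef_rot: [-0.0, 0.631, 0.776, -0.0]
wrist_force: [-0.9, -0.1, -1.0]
opening: 0.001
grasp_force: 0.0
```

```bash
python3 - <<'E'
from m import *
st();c=cam('scene');lid(c);slices(c,'s',66,100)
P=tocase(c['P'],YAW,C);P0=tocase(np.load('scene0.npz')['P'],YAW,C)
F0=np.load('scene0.npz')['f']
for n,s in(('pad+clip',np.s_[235:300,225:305]),):
    print(n,'mean img diff',np.abs(c['frame'][s].astype(int)-F0[s]).mean().round(2))
a=cv2.resize(c['frame'][165:300,225:345],(533,600),interpolation=cv2.INTER_CUBIC)
cv2.imwrite('pics/s5.png',a)
E
```

```text
t 23.6 case [-66.3   0.2 167.3] err [-0. -0.  0.] F [ 0.   0.9 -1. ] open 0.001 grip 0.0
 [(-10, np.float64(56.2), 28), (0, np.float64(56.1), 29), (10, np.float64(56.4), 27), (20, np.float64(56.8), 30), (30, np.float64(56.5), 30), (40, np.float64(56.1), 32), (50, np.float64(56.3), 32), (60, np.float64(56.4), 35), (70, np.float64(56.4), 33), (80, np.float64(56.5), 34), (90, np.float64(56.3), 40)]
s -88 6 y -7.0 10.0 z [73. 74. 74. 75. 75.]
s -84 14 y -8.0 9.0 z [71. 72. 73. 74. 76.]
s -80 9 y -8.0 10.0 z [70. 71. 72. 72. 73.]
s -76 8 y -8.0 11.0 z [71. 71. 71. 72. 72.]
s -72 8 y -7.0 11.0 z [70. 71. 71. 71. 72.]
s -68 10 y -5.0 10.0 z [69. 70. 71. 71. 72.]
s -64 4 y -7.0 11.0 z [69. 70. 71. 71. 72.]
s -60 8 y -8.0 9.0 z [70. 71. 71. 71. 72.]
s -56 11 y -9.0 10.0 z [70. 70. 71. 71. 72.]
s -52 5 y -10.0 8.0 z [70. 70. 71. 71. 72.]
s -48 12 y -7.0 12.0 z [67. 69. 71. 72. 73.]
s -44 7 y -8.0 10.0 z [70. 70. 71. 71. 72.]
s -40 12 y -10.0 20.0 z [66. 70. 70. 71. 73.]
s -36 9 y -12.0 13.0 z [66. 69. 71. 71. 73.]
s -32 20 y -12.0 12.0 z [66. 68. 70. 71. 73.]
s -28 10 y -14.0 11.0 z [67. 67. 69. 70. 72.]
s -24 3 y -10.0 14.0 z [66. 68. 69. 69. 70.]
s 0 4 y -16.0 8.0 z [66. 69. 72. 75. 75.]
s 4 13 y -9.0 10.0 z [66. 70. 75. 76. 77.]
s 8 15 y -7.0 9.0 z [66. 67. 73. 76. 77.]
s 12 27 y -16.0 20.0 z [66. 67. 69. 75. 77.]
s 28 13 y -4.0 7.0 z [74. 75. 76. 77. 79.]
s 32 4 y -4.0 6.0 z [73. 74. 76. 78. 78.]
pad+clip mean img diff 5.24
```

View pics/s5.png

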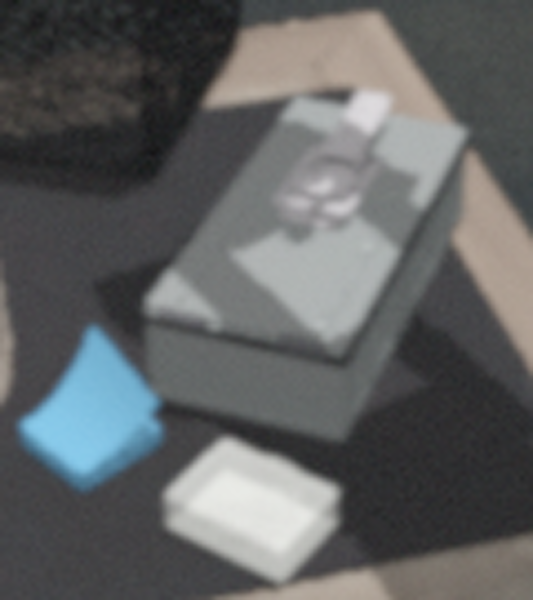

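The lid is shut, the lever lies flat at (350,130), and the bail is hooked at the keeper (315,200). The pad (90,410) and the clip box (250,510) haven't been touched. Handing in.

```bash
python3 -c "
from bench import ctrl
print(ctrl.hand_in())"
```

```text
the job is handed in; nothing more can be done
None
```

The lid is shut, the bail is hooked behind the keeper and the lever has snapped down flat; the clip box and sticky-note pad were not touched, and the job was handed in after about 24 s of robot time.

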